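# Turn the trolley wheel's valve to the top

## Robot

A 7-joint arm with a two-finger parallel gripper is mounted at the origin on the work surface. World frame = base frame: x ahead of the robot, y to its left, z up, the work surface at z = 0. Lengths are in mm, angles in rad, forces in N, time in s.
With the tool pointing down it reaches from about 425 to 800 mm from the base axis. Payload 8.3 kg.
Tool frame: the origin (TCP) lies midway between the tips of the shut fingers; the grasp point (between the pads) lies 19 mm behind it (manip.hold_point_z is the distance from the TCP to the grasp point, in mm); z points along the fingers, y is the line along which they close (so a half turn about z gives the same grasp; the last joint's range is limited). The gripper opens to 85 mm and grips with 20 to 120 N. Pads are 22 mm wide; open, the fingers measure 114 mm over their backs; the gripper's body (76 mm by 85 mm) begins 54 mm behind the grasp point. The pads swing forward as they close: fully open they stand 13 mm farther back than shut.
Start: joints at [1.238, 0.383, 0.016, 1.37, -0.006, 1.388, -0.046], TCP at [166.625, -602.361, 231.279] pointing down, gripper open.
Joint ranges: [-2.95, 2.95], [-0.25, 2.06], [-1.52, 1.56], [0.18, 2.33], [-1.44, 4.58], [0.02, 2.06], [-3.01, 3.01]. Speed limits (rad/s): [2.39, 2.39, 3.01, 3.01, 3.14, 3.14, 3.14].

## Interface

Orientations are given as a rotation vector (axis times angle).
In Python, from bench import manip gives the robot as it stands.
- The arm moves only by the tool send_rows, never from a script. Its argument "series" is a list of rows, each a list of 7 numbers: the shift along the tool's x, y, z in mm, then the turn, a rotation vector about the tool's x, y, z in degrees, then the finger opening in mm, from 0 to 85.4. A call has 1 to 20 rows; each row shifts and turns the commanded pose from where the row before left it, along the tool's axes as they then stand; what a row does not reach is not made up. A row lasts 1/12 s, in which the tool goes at most 41.7 mm and 7.16 degrees, less where a joint would pass 70% of its speed; a pose out of reach is approached as far as the arm can. A call with a gripper value outside its range is refused whole. The fingers move at their own pace and stop on an object; "squeeze" is the grip in N (left out, the last holds). Time passes only in rows, so rows that do not move let the fingers close. It gives the time, the measured TCP pose, the force, the opening and the grip force at its end, in the units of the state.
- manip.get_obs(): the state, without advancing time (a new reading comes with each control period).
- manip.get_image(name): name is "scene" or "top" or "wrist"; returns (picture, depth): 384x512x3 uint8, red, green, blue; 384x512 float32, mm along the optical axis (not along the pixel's ray), 0 where there is no reading.
- manip.camera_info(name): a dict with "camera_matrix" (3x3 intrinsics, pixels), "distortion" ([k1, k2, p1, p2, k3] as OpenCV has them; the pictures are not rectified), "cam_to_world" (4x4, takes a point from camera to world coordinates); the wrist camera has in their place "T_tool_cam" (4x4, takes a point from camera to tool coordinates, whose origin is the TCP and whose axes are the flange's). Camera axes: x right, y down, z forward; pixel columns grow to the right and rows downward; lengths in mm; the calibration is good to about 2 mm. A picture is of the moment at which its call begins: read the wrist's pose just before it. camera_info takes no time and is no camera call.
- manip.finish_job(): hands the job in; it is judged then, once.
Trained networks look in the newest picture that a camera, given by its name, has taken for a name from the list of things; names that differ only in an ending like _2 or _b are one class to them, and where a whole thing is asked for, a point or a joint stands for the part that bears it (a point fixed in the world has none). Each returns a list of dicts, best first, with "conf" (0 to 1); they miss things now and then, are a little off and sometimes report something else, mostly with a low value. They report only what shows in the picture. A call takes as long as a camera call.
- manip.find_in(query, camera): "point" ([x, y, z] in mm, in world coordinates, good to about 4 mm: the middle of the surface that is visible of it).
- manip.trace(query, camera): "region" (384x512 bool, what is visible of it).
The state is a dict: "time_s": time; "joints": joint angles; "joint_vel": joint speeds; "effort": joint torques, N m; "tcp_pos": TCP position; "tcp_rot": TCP orientation; "ft_force": force on the tool from outside, world axes, zero at the start; "moment": the same for the moment, N m; "finger_gap": opening from 0.0 (shut) to 1.0 (fully open); "grip_force": force on a finger pad.
Only numpy, scipy, OpenCV 4.12 (cv2) and the standard library are available. Lean on these libraries where they do the work, as an engineer would, in place of code of your own. Each camera call takes 0.05 s, during which the arm holds its last target. There are 200 camera calls.

## Task

The equipment trolley's wheel is on the bench stand, leaning back, to be pumped up: gently push its spokes with the fingertips to turn it, either way round, until the valve stem is straight up, at the highest point of the wheel, and leave it standing so. Go spoke by spoke, in at least two separate pushes, with the hand off the wheel and the wheel at rest about half-way round before you take the next spoke. Push on the spokes only, keeping your fingers off the tyre and the valve stem, and leave the things lying around the stand where they are.

Things in the scene. Friction and masses are not known exactly. Their poses are not given: they have to be found in the camera images.
- stand: Steel wheel stand, bolted to the bench. Origin on the bench top, right under the wheel's hub; its x axis is the level direction from the wheel's face to the post behind it (pointing away from the robot), y is to the left as seen from the robot, z up. Yaw varies. Base plate 260 x 200 x 12 mm, from 60 mm before the origin to 200 mm behind it. A single post stands behind the wheel.
- hub (a point): Centre of the wheel, on its axle, 160 mm above the bench; axes as the stand's (it does not turn). The wheel leans back 50 degrees (0.873 rad) from upright: its face looks to the robot's side and 50 degrees upwards, its top is higher and farther from the robot than its bottom. 'Depth' below: distance from here along the axle, out of the face, forwards and up. Hub radius 26 mm, front at depth 38 mm.
- spoke (a point): Middle of the spoke that stands 36 degrees clockwise of the stem, on its front face, at radius 62 mm, depth 28 mm. Five alike straight grey plastic spokes, 72 degrees apart (36, 108, 180, 252, 324 degrees from the stem), run from hub to rim; each is 14 mm wide, from depth 6 to 28 mm (8 mm prouder than the tyre). The gaps are open, about 60 mm wide at radius 65 mm.
- tyre: Black rubber tyre, turns with the wheel: origin at the wheel's centre, its x axis along the axle into the wheel, its z axis towards the stem. 300 mm outer diameter, from radius 110 mm, from depth -20 to 20 mm. The aluminium rim inside it has an inner radius of 101 mm and reaches to depth 18 mm.
- valve_cap (a point): End of the valve stem: brass, 8 mm thick, steel cap 11 mm thick. It stands on the rim midway between two spokes and points inwards to the hub; this point is the cap's inner end, at radius 70 mm, depth -3 mm (no part of the stem is beyond depth 3 mm). It is 'straight up' when at the highest point of the sloping wheel.
- stem: The valve stem with its cap; origin at the wheel's centre, z axis from there to the stem; turns with the wheel.
- wheel (a joint): Angle of the wheel (rad): 0, or one full turn 6.283, with the valve stem straight up at the top of the wheel; it grows as the wheel turns clockwise as seen from the robot (top to the right). It starts between 2.1 and 4.18, so with the stem somewhere at the bottom. Turns freely both ways without end stops, with a light drag (about 0.12 N m, so 2 N at a spoke), and stays where it is left.
- ecu: Bystander: aluminium engine control unit with two black connectors, about 155 x 150 x 31 mm, loose, left of the stand. Origin at the centre of its underside.
- adapter: Bystander: black interface box 108 x 78 x 35 mm, loose, right of the stand. Origin at the centre of its underside.
- nuts: Bystander: small pale jar with a steel cap, diameter 56 mm, 60 mm high, loose, before the stand and to its right. Origin at the centre of its underside.

How it is judged (in metres and radians):
On the way, in this order (a step that is already met when the one before it is completed fails the run):
1. a first push or pushes have brought the wheel part of the way (stem 0.2 to 1.9 rad from the top), and it rests there with the fingers off it ((value of joint wheel between 0.2 and 1.9 rad or value of joint wheel between -1.9 and -0.2 rad or value of joint wheel between 6.483 and 8.183 rad or value of joint wheel between 4.383 and 6.083 rad) and contact force between the fingers and wheel below 0.05 N and velocity of joint wheel between -0.08 and 0.08 rad/s), for 0.2 s.
2. the stem is straight up, within 0.12 rad ((value of joint wheel between -0.12 and 0.12 rad or value of joint wheel between 6.163 and 6.403 rad) and velocity of joint wheel between -0.08 and 0.08 rad/s), for 0.2 s.
At the end, for the whole second after the job is handed in: The valve stem is at the top of the wheel within 0.12 rad (7 degrees), the wheel at rest with no finger on it, and the three bystanders within 30 mm of where they stood (all of step 2 and contact force between the fingers and wheel below 0.05 N and not (distance of ecu from where it was at the start of the episode above 0.03 m) and not (distance of adapter from where it was at the start of the episode above 0.03 m) and not (distance of nuts from where it was at the start of the episode above 0.03 m)); the robot touches nothing.
It fails at once if the tyre is pushed by the fingers (over 2 N) (contact force between the fingers and tyre above 2 N).
It fails at once if the valve stem is pushed by the fingers (over 2 N) (contact force between the fingers and stem above 2 N).
It fails at once if the wheel is forced or squeezed (over 30 N) (contact force between the fingers and wheel above 30 N).
It fails at once if the wheel is spun (over 4 rad/s) (velocity of joint wheel above 4 rad/s or velocity of joint wheel below -4 rad/s).
It fails at once if the control unit, the interface box or the jar is lifted or shifted by more than 30 mm (distance of any of ecu, adapter, nuts from where it was at the start of the episode above 0.03 m).
It also fails if it takes over 67 s, if anything falls off the work surface, if the arm or the gripper's body presses on something with over 40 N, if the wrist force passes 120 N, or if a joint passes its speed limit or range.

## Working session

There is one attempt and no reset: what is moved stays moved. The work goes in short steps, Python scripts to look and compute and a tool call to move; the robot and the scene stay as the last step left them, time stands still between calls to the robot, and variables do not carry over. Pictures are saved under pics/ and viewed, at most 10 in all, crops included, and the job is handed in when it is done.

Besides the shell and the picture viewer there is one more tool, called after ">>>" as name(argument=value, ...) on one line, values as JSON. send_rows: Moves the arm, as the interface text tells. Its arguments: {"type":"object","properties":{"series":{"type":"array","items":{"type":"array","items":{"type":"number"}}},"squeeze":{"type":"number"}},"required":["series"]}

```bash
mkdir -p pics; ls
cat > h.py <<'E'
import numpy as np, cv2
from bench import manip
from scipy.spatial.transform import Rotation as R
def save(n,f):
    im,d=manip.get_image(n); cv2.imwrite(f'pics/{f}.png',im[:,:,::-1]); return im,d
def world(n,d,mask):
    ci=manip.camera_info(n); v,u=np.nonzero(mask&(d>0)); z=d[v,u]
    p=cv2.undistortPoints(np.c_[u,v].astype(float)[:,None],np.array(ci['camera_matrix']),np.array(ci['distortion']))[:,0]
    T=np.array(ci['cam_to_world']); return (T[:3,:3]@np.c_[p*z[:,None],z].T).T+T[:3,3]
E
python3 - <<'E'
from h import *
np.set_printoptions(precision=1,suppress=True)
a,_=save('scene','scene0');
for q in ['hub','stand','spoke','tyre','valve_cap','stem','ecu','adapter','nuts']:
    print(q,[(np.round(x['point'],0).tolist(),round(x['conf'],2)) for x in manip.find_in(q,'scene')][:5])
b,_=save('top','top0')
for q in ['hub','spoke','tyre','valve_cap','stem','ecu','adapter','nuts']:
    print(q,[(np.round(x['point'],0).tolist(),round(x['conf'],2)) for x in manip.find_in(q,'top')][:5])
cv2.imwrite('pics/both0.png',cv2.resize(np.vstack([a,b])[:,:,::-1],(450,600)))
o=manip.get_obs();print(o['time_s'],o['tcp_pos'],o['tcp_rot'])
for c in('scene','top'):print(np.array(manip.camera_info(c)['cam_to_world']))
E
```

```text
pics
hub [([643.0, 10.0, 22.0], 0.8)]
stand [([643.0, 6.0, 24.0], 0.88)]
spoke [([617.0, -14.0, 203.0], 0.68)]
tyre [([659.0, -40.0, 228.0], 0.68)]
valve_cap []
stem []
ecu [([539.0, -177.0, 53.0], 0.61), ([536.0, 316.0, 30.0], 0.59)]
adapter [([686.0, -218.0, 31.0], 0.56)]
nuts [([536.0, -176.0, 52.0], 0.81)]
hub [([591.0, 36.0, 152.0], 0.58)]
spoke [([580.0, 23.0, 188.0], 0.73)]
tyre [([609.0, 37.0, 210.0], 0.81)]
valve_cap [([522.0, -171.0, 56.0], 0.25)]
stem [([546.0, -45.0, 126.0], 0.52)]
ecu [([483.0, 300.0, 24.0], 0.8)]
adapter [([678.0, -206.0, 30.0], 0.64), ([577.0, 28.0, 194.0], 0.39)]
nuts [([592.0, 36.0, 150.0], 0.17)]
0.95 [ 166.6 -602.4  231.3] [-3.1 -0.4 -0. ]
[[   0.7    0.5   -0.5 1186.9]
 [   0.7   -0.5    0.5 -557.1]
 [  -0.    -0.7   -0.7  896.2]
 [   0.     0.     0.     1. ]]
[[   0.    -1.     0.1  480.5]
 [  -1.    -0.    -0.    35.9]
 [   0.    -0.1   -1.  1207.8]
 [   0.     0.     0.     1. ]]
```

View pics/scene0.png

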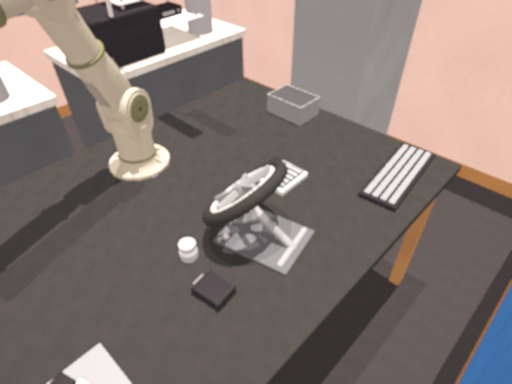

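View pics/top0.png

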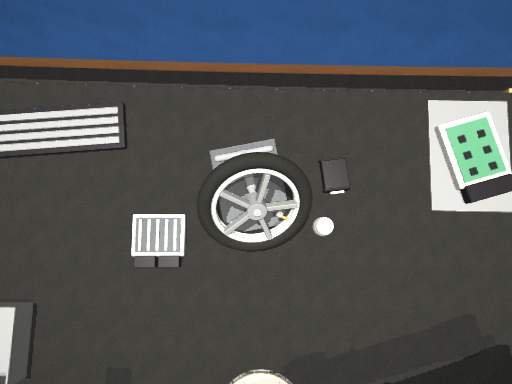

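```bash
cat >> h.py <<'E'
def frame(yaw):
    c,s=np.cos(.8727),np.sin(.8727); Z=R.from_euler('z',yaw).as_matrix()
    n=Z@[-c,0,s]; up=Z@[s,0,c]; right=Z@[0,-1,0]  # face normal, wheel up, right as seen from robot
    return n,up,right
def rect(im,n,hub,yaw,depth,S=400,sc=1.2):
    N,U,Rt=frame(yaw); ci=manip.camera_info(n); T=np.linalg.inv(np.array(ci['cam_to_world']))
    g=(np.arange(S)-S/2)/sc; X,Y=np.meshgrid(g,-g)
    P=hub+N*depth+X[...,None]*Rt+Y[...,None]*U
    uv=cv2.projectPoints(P.reshape(-1,3),cv2.Rodrigues(T[:3,:3])[0],T[:3,3],np.array(ci['camera_matrix']),np.array(ci['distortion']))[0].reshape(S,S,2).astype(np.float32)
    return cv2.remap(im,uv[...,0],uv[...,1],cv2.INTER_LINEAR)
E
python3 - <<'E'
from h import *
from scipy.optimize import least_squares
np.set_printoptions(precision=1,suppress=True)
im,d=manip.get_image('top')
m=manip.trace('tyre','top')[0]['region'];print(m.sum())
P=world('top',d,m); P=P[(P[:,2]>70)&(P[:,2]<300)]
print(len(P),P.min(0),P.max(0))
# fit: hub xy, yaw with torus-ish model: use face points at depth~20 r 110..150
N,U,Rt=frame(0)
A=np.c_[P[:,:2],np.ones(len(P))]
w=np.ones(len(P))
for i in range(10):
    c=np.linalg.lstsq(A*w[:,None],P[:,2]*w,rcond=None)[0]; r=P[:,2]-A@c; w=1/(1+(r/4)**2)
n=np.array([-c[0],-c[1],1]);n/=np.linalg.norm(n);print('normal',n,np.degrees(np.arcsin(n[2])),'yaw',np.degrees(np.arctan2(-n[1],-n[0])),np.percentile(r,[5,25,50,75,95]))
np.save('P.npy',P); np.save('top.npy',im)
print('mean',P.mean(0))
# silhouette fit
def f(x):
    N,U,Rt=frame(x[2]);q=P-[x[0],x[1],160];dp=q@N;rad=np.hypot(q@U,q@Rt)
    # torus-ish tyre: surface distance: section centre r=130,half 20x20 box rounded
    a=np.abs(rad-130)-20;b=np.abs(dp)-20
    return np.maximum(a,b)
for y0 in(-.3,.0,.3):
    s=least_squares(f,[P[:,0].mean(),P[:,1].mean(),y0],loss='soft_l1',f_scale=3);print(s.x,np.degrees(s.x[2]),s.cost)
N,U,Rt=frame(s.x[2]);q=P-[s.x[0],s.x[1],160];rad=np.hypot(q@U,q@Rt);print(np.percentile(rad,[1,10,50,90,99]),np.percentile(q@N,[1,10,50,90,99]))
hub=np.r_[s.x[:2],160]
np.save('pose.npy',s.x)
v=[rect(im,'top',hub,s.x[2],dd) for dd in(28,0)]
for i in v:
    cv2.circle(i,(200,200),int(105*1.2),(255,0,0),1)
    cv2.line(i,(200,200),(200,60),(255,0,0),1)
cv2.imwrite('pics/rect0.png',np.hstack(v)[:,:,::-1])
E
```

```text
4105
3955 [ 456.1 -120.9   79.3] [694.8 173.8 266.5]
normal [-0.6 -0.1  0.8] 50.16248837108085 yaw 12.124884634808787 [-16.4  -4.9  -0.8   1.8   4.6]
mean [588.6  30.9 192.4]
[577.3  28.2   0.2] 12.148831573977915 11482.17495350528
[577.3  28.1   0.2] 12.142151710521425 11482.179862992358
[578.3  23.8   0.2] 12.15021123190852 11411.960772970615
[110.  116.8 132.2 146.1 150. ] [-0.7 10.4 18.8 22.2 24.2]
```

View pics/rect0.png

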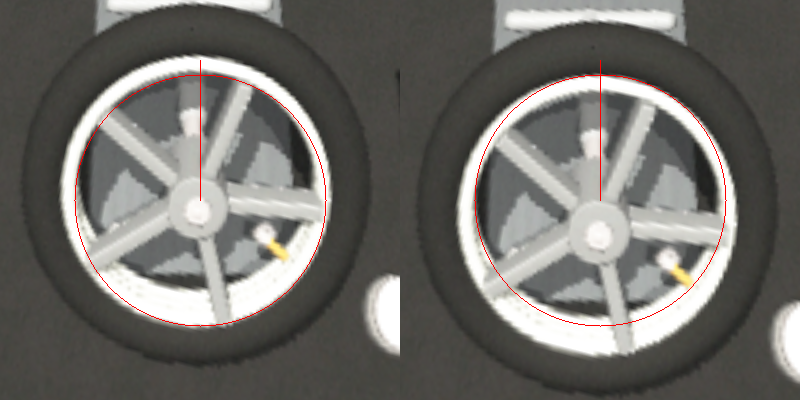

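Run:
```python
from h import *
from scipy.optimize import least_squares
np.set_printoptions(precision=2,suppress=True)
im=np.load('top.npy'); x=np.load('pose.npy')
for it in range(3):
    hub=np.r_[x[:2],160]; N,U,Rt=frame(x[2])
    v=rect(im,'top',hub,x[2],18,800,2.4); g=v.min(2)
    pts=[]
    for a in np.radians(np.arange(0,360,4)):
        rr=np.arange(95,125,.25); X=400+2.4*rr*np.sin(a);Y=400-2.4*rr*np.cos(a)
        pr=cv2.remap(g.astype(np.float32),X[None].astype(np.float32),Y[None].astype(np.float32),1)[0]
        dd=pr[8:]-pr[:-8]; k=dd.argmin()
        if dd[k]<-40: pts.append([rr[k]*np.sin(a)+np.sin(a),rr[k]*np.cos(a)+np.cos(a)])
    p=np.array(pts); s=least_squares(lambda c:np.hypot(*(p-c[:2]).T)-c[2],[0,0,110],loss='soft_l1'); c=s.x
    print(len(p),'rim edge offset',c,np.std(s.fun))
    # shift hub in-plane -> keep z=160: rt and up offsets moved along camera ray (~vertical): horizontal shift
    sh=c[0]*Rt+c[1]*U; cam=np.array(manip.camera_info('top')['cam_to_world'])[:3,3]; ray=hub-cam
    sh=sh-ray*(sh[2]/ray[2]); x[:2]+=sh[:2]; print(x)
np.save('pose.npy',x); hub=np.r_[x[:2],160]
N,U,Rt=frame(x[2]); q=np.load('P.npy')-hub;print('depth pct',np.percentile(q@N,[50,75,90]))
v=rect(im,'top',hub,x[2],28,800,2.4).astype(int);
A=np.radians(np.arange(0,360,1.));sc=0
for r in np.arange(45,85,2):
    X=400+2.4*r*np.sin(A);Y=400-2.4*r*np.cos(A)
    pr=cv2.remap(v.min(2).astype(np.float32),X[None].astype(np.float32),Y[None].astype(np.float32),1)[0]; sc=sc+np.clip(pr,0,190)
sc=sum(np.roll(sc,-72*k) for k in range(5))[:72]; sc=np.convolve(np.r_[sc,sc,sc],np.ones(11),'same')[72:144]
print('spoke angle mod72:',sc.argmax())
w=rect(im,'top',hub,x[2],-3,800,2.4)
w=w.astype(int); ye=(w[...,0]-w[...,2]>70); Y,X=np.nonzero(ye); X=X-400;Y=400-Y; rr=np.hypot(X,Y)/2.4; k=(rr<105)&(rr>60); print('stem',k.sum(),np.degrees(np.arctan2(X[k].mean(),Y[k].mean())))
cv2.imwrite('pics/rect1.png',cv2.resize(np.hstack([v,w]).astype(np.uint8),(800,400))[:,:,::-1])
o=manip.get_obs();print(o['time_s']);print(R.from_rotvec(o['tcp_rot']).as_matrix())
print('N',N,'U',U,'R',Rt,'hub',hub)
```

```text
90 rim edge offset [ -3.3    0.54 113.77] 0.6682434629782219
[578.01  27.11   0.21]
90 rim edge offset [ -0.06   0.07 113.92] 0.6567104771779905
[578.05  27.18   0.21]
90 rim edge offset [  0.02  -0.04 113.92] 0.6525166467184899
[578.02  27.16   0.21]
depth pct [19.09 21.09 22.45]
spoke angle mod72: 23
stem 853 132.64292063252856
1.05
[[ 0.96  0.27  0.  ]
 [ 0.27 -0.96  0.  ]
 [ 0.   -0.   -1.  ]]
N [-0.63 -0.14  0.77] U [0.75 0.16 0.64] R [ 0.21 -0.98  0.  ] hub [578.02  27.16 160.  ]
```

```bash
cat >> h.py <<'E'
x=np.load('pose.npy'); hub=np.r_[x[:2],160]; N,U,Rt=frame(x[2])
def tgt(phi,r,depth):
    a=np.radians(phi); er=np.sin(a)*Rt+np.cos(a)*U; et=-np.cos(a)*Rt+np.sin(a)*U
    return hub+r*er+depth*N, np.c_[et,er,-N]
def status(phi,r,depth):
    o=manip.get_obs(); p=np.array(o['tcp_pos']); M=R.from_rotvec(o['tcp_rot']).as_matrix(); P,Q=tgt(phi,r,depth)
    q=p-hub
    print('t',o['time_s'],'phi',np.degrees(np.arctan2(q@Rt,q@U)),'r',np.hypot(q@Rt,q@U),'depth',q@N,'F',np.array(o['ft_force']),'gap',o['finger_gap'])
    print('shift(tool)',M.T@(P-p),'turn(deg)',np.degrees(R.from_matrix(M.T@Q).as_rotvec()),'joints',np.array(o['joints']))
E
python3 - <<'E'
from h import *
np.set_printoptions(precision=2,suppress=True)
print(np.linalg.det(tgt(-13,62,120)[1]),tgt(-13,62,120)[0])
status(-13,62,120)
E
```

```text
1.0000000000000002 [544.93  34.3  290.76]
t 1.05 phi 124.52395694093032 r 641.8615135832972 depth 398.2947967890118 F [ 1.   -0.71 -0.32] gap 1.0023189065468825
shift(tool) [ 534.36 -512.75  -59.42] turn(deg) [-36.26  27.17 -95.16] joints [ 1.24  0.38  0.02  1.37 -0.01  1.39 -0.05]
```

>>> send_rows(series=[[0,0,-34,0,0,0,0],[0,0,-34,0,0,0,0],[0,0,-34,0,0,0,0],[0,0,-34,0,0,0,0],[0,0,-34,0,0,0,0]], squeeze=20)

```text
time_s: 1.47
tcp_pos: [166.5, -602.0, 403.2]
tcp_rot: [3.113, 0.423, 0.0]
ft_force: [0.2, 0.0, 0.0]
finger_gap: 0.299
grip_force: 0.0
```

>>> send_rows(series=[[26,-26,0,0,0,0,0],[26,-26,0,0,0,0,0],[26,-26,0,0,0,0,0],[26,-26,0,0,0,0,0],[26,-26,0,0,0,0,0],[26,-26,0,0,0,0,0],[26,-26,0,0,0,0,0],[26,-26,0,0,0,0,0],[26,-26,0,0,0,0,0],[26,-26,0,0,0,0,0],[26,-26,0,0,0,0,0],[26,-26,0,0,0,0,0],[26,-26,0,0,0,0,0],[26,-26,0,0,0,0,0],[26,-26,0,0,0,0,0],[26,-26,0,0,0,0,0],[26,-26,0,0,0,0,0],[26,-26,0,0,0,0,0],[26,-26,0,0,0,0,0],[26,-26,0,0,0,0,0]])

```text
time_s: 3.13
tcp_pos: [529.7, 38.9, 401.7]
tcp_rot: [3.113, 0.421, 0.001]
ft_force: [0.7, -0.2, -1.2]
finger_gap: 0.002
grip_force: 0.0
```

>>> send_rows(series=[[0,0,0,-2.1,1.6,-5.6,0],[0,0,0,-2.1,1.6,-5.6,0],[0,0,0,-2.1,1.6,-5.6,0],[0,0,0,-2.1,1.6,-5.6,0],[0,0,0,-2.1,1.6,-5.6,0],[0,0,0,-2.1,1.6,-5.6,0],[0,0,0,-2.1,1.6,-5.6,0],[0,0,0,-2.1,1.6,-5.6,0],[0,0,0,-2.1,1.6,-5.6,0],[0,0,0,-2.1,1.6,-5.6,0],[0,0,0,-2.1,1.6,-5.6,0],[0,0,0,-2.1,1.6,-5.6,0],[0,0,0,-2.1,1.6,-5.6,0],[0,0,0,-2.1,1.6,-5.6,0],[0,0,0,-2.1,1.6,-5.6,0],[0,0,0,-2.1,1.6,-5.6,0],[0,0,0,-2.1,1.6,-5.6,0],[0,0,0,0,0,0,0],[0,0,0,0,0,0,0]])

```text
time_s: 4.72
tcp_pos: [557.7, 37.8, 403.1]
tcp_rot: [1.524, 2.134, 0.617]
ft_force: [-0.1, -0.8, -0.3]
finger_gap: 0.006
grip_force: 0.0
```

Run:
```python
from h import *
np.set_printoptions(precision=2,suppress=True)
status(-13,62,100)
```

```text
t 4.7167 phi -5.862443765305852 r 143.52266323233738 depth 197.58549762422865 F [-0.11 -0.83 -0.29] gap 0.006309785498096208
shift(tool) [ 11.68 -75.73 102.15] turn(deg) [-3.52  0.9  -5.66] joints [ 0.15 -0.25 -0.19  1.82 -0.15  0.93  0.33]
```

>>> send_rows(series=[[2,-12,17,0,0,0,0],[2,-12,17,0,0,0,0],[2,-13,17,0,0,0,0],[2,-13,17,0,0,0,0],[2,-13,17,0,0,0,0],[2,-13,17,0,0,0,0],[0,0,0,-3.5,0.9,-5.6,0],[0,0,0,0,0,0,0]])

```text
time_s: 5.38
tcp_pos: [556.1, 37.4, 272.9]
tcp_rot: [1.381, 2.172, 0.651]
ft_force: [0.2, -0.1, 0.2]
finger_gap: 0.001
grip_force: 0.0
```

Run:
```python
from h import *
np.set_printoptions(precision=2,suppress=True)
status(-13,62,50)
save('top','top1');save('scene','scene1')
```

```text
t 5.3833 phi -14.199878359427814 r 59.5918219465909 depth 98.91415328776982 F [ 0.19 -0.05  0.18] gap 0.0014773955836137587
shift(tool) [-1.35  2.75 48.89] turn(deg) [-0.38 -0.12 -0.04] joints [ 0.1  -0.23 -0.14  2.12 -0.25  0.58  0.56]
```

View pics/scene1.png

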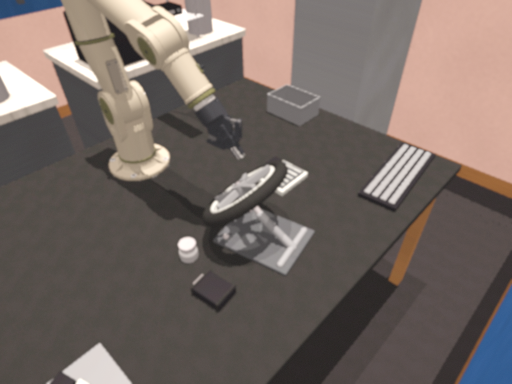

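>>> send_rows(series=[[0,0,12,0,0,0,0],[0,1,12,0,0,0,0],[-1,1,12,0,0,0,0],[0,1,12,0,0,0,0],[0,0,0,0,0,0,0],[0,0,0,0,0,0,0]])

```text
time_s: 5.98
tcp_pos: [590.6, 45.2, 241.5]
tcp_rot: [1.387, 2.167, 0.655]
ft_force: [-0.2, 0.1, 0.5]
finger_gap: 0.002
grip_force: 0.0
```

Run:
```python
from h import *
np.set_printoptions(precision=2,suppress=True)
status(-13,62,12)
im,_=save('top','top2')
v=rect(im,'top',hub,x[2],28); w=im[130:290,170:350]
cv2.imwrite('pics/c2.png',np.hstack([v,cv2.resize(w,(400,400))])[:,:,::-1])
```

```text
t 5.9833 phi -13.057689558688036 r 66.41672569345421 depth 52.08362985992158 F [-0.23  0.06  0.47] gap 0.001958045322465557
shift(tool) [-0.15 -4.24 40.1 ] turn(deg) [-0.25 -0.08 -0.4 ] joints [ 0.09 -0.12 -0.16  2.11 -0.24  0.48  0.54]
```

View pics/c2.png

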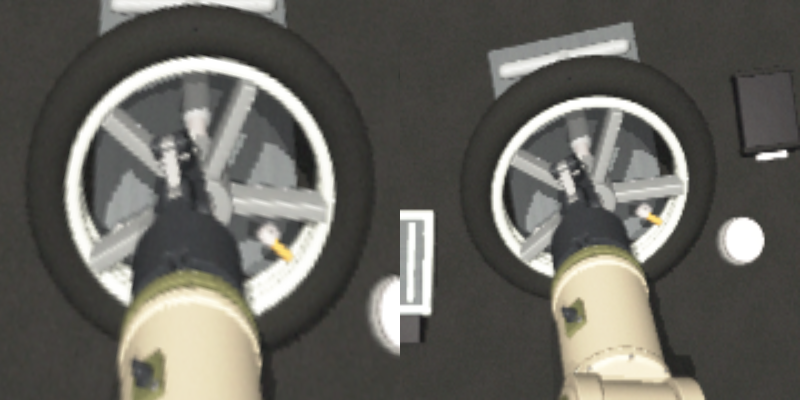

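>>> send_rows(series=[[0,-1,8,0,0,0,0],[0,-1,8,0,0,0,0],[0,-1,8,0,0,0,0],[0,-1,8,0,0,0,0],[0,0,7,0,0,0,0],[0,0,0,0,0,0,0],[0,0,0,0,0,0,0]])

```text
time_s: 6.62
tcp_pos: [611.7, 48.5, 207.4]
tcp_rot: [1.384, 2.169, 0.653]
ft_force: [0.1, -1.1, 0.1]
finger_gap: -0.004
grip_force: 0.0
```

Run:
```python
from h import *
np.set_printoptions(precision=2,suppress=True)
status(-13,62,12)
```

```text
t 6.6167 phi -13.105258996246155 r 60.68064849072481 depth 12.230024991000759 F [ 0.09 -1.08  0.12] gap -0.003913391514301418
shift(tool) [-0.11  1.32  0.22] turn(deg) [-0.3  -0.09 -0.23] joints [ 0.08 -0.03 -0.16  2.11 -0.24  0.39  0.54]
```

Now sweep: first part of push 1.

>>> send_rows(series=[[3.2,0,0,0,0,-3,0],[3.2,0,0,0,0,-3,0],[3.2,-0.1,0,0,0,-3,0],[3.2,-0.1,0,0,0,-3,0],[3.2,-0.1,0,0,0,-3,0],[3.2,-0.1,0,0,0,-3,0],[3.2,-0.1,0,0,0,-3,0],[3.2,-0.1,0,0,0,-3,0],[3.2,-0.1,0,0,0,-3,0],[3.2,-0.1,0,0,0,-3,0],[3.2,-0.1,0,0,0,-3,0],[3.2,-0.1,0,0,0,-3,0]])

```text
time_s: 7.62
tcp_pos: [591.7, 77.0, 197.8]
tcp_rot: [0.622, 2.408, 0.405]
ft_force: [5.1, 1.3, 0.1]
finger_gap: -0.004
grip_force: 1.8
```

Run:
```python
from h import *
np.set_printoptions(precision=2,suppress=True)
status(-98,62,12)
```

```text
t 7.6167 phi -47.062019857706176 r 62.550011002485896 depth 13.612286756056319 F [5.05 1.28 0.1 ] gap -0.003982976727426006
shift(tool) [ 48.88 -21.91   1.61] turn(deg) [ -0.04   0.01 -49.08] joints [ 0.02 -0.06 -0.18  2.16 -0.13  0.35  1.01]
```

>>> send_rows(series=[[3.2,-0.1,0.1,0,0,-3,0],[3.2,-0.1,0.1,0,0,-3,0],[3.2,-0.1,0.1,0,0,-3,0],[3.2,-0.1,0.1,0,0,-3,0],[3.2,-0.1,0.1,0,0,-3,0],[3.2,-0.1,0.1,0,0,-3,0],[3.2,-0.1,0.1,0,0,-3,0],[3.2,-0.1,0.1,0,0,-3,0],[3.2,-0.1,0.1,0,0,-3,0],[3.2,-0.1,0,0,0,-3,0],[3.2,-0.1,0,0,0,-3,0],[3.2,-0.1,0,0,0,-3,0],[3.2,-0.1,0,0,0,-3,0],[2.1,0,0,0,0,-2,0],[2.1,0,0,0,0,-2,0],[1,0,0,0,0,-1,0],[0,0,0,0,0,0,0],[0,0,0,0,0,0,0]])

```text
time_s: 9.12
tcp_pos: [555.8, 85.0, 168.3]
tcp_rot: [-0.317, 2.427, 0.073]
ft_force: [0.3, 2.9, 2.0]
finger_gap: 0.003
grip_force: 1.3
```

Run:
```python
from h import *
np.set_printoptions(precision=2,suppress=True)
status(-98,62,12)
```

```text
t 9.1167 phi -91.89042351693183 r 61.271085428978836 depth 12.506884739171168 F [0.31 2.87 2.01] gap 0.0032949812922221677
shift(tool) [6.59 0.48 0.53] turn(deg) [ 0.03 -0.16 -5.25] joints [-0.08 -0.1  -0.12  2.27 -0.07  0.27  1.69]
```

>>> send_rows(series=[[-3.2,-0.1,0,0,0,3,0],[-3.2,-0.1,0,0,0,3,0],[-3.2,-0.1,0,0,0,3,0],[-3.2,-0.1,0,0,0,3,0],[-3.2,-0.1,0,0,0,3,0],[-3.2,-0.1,0,0,0,3,0],[0,0,-8,0,0,0,0],[0,0,-8,0,0,0,0],[0,0,-8,0,0,0,0],[0,0,-8,0,0,0,0],[0,0,-8,0,0,0,0],[0,0,0,0,0,0,0]])

```text
time_s: 10.12
tcp_pos: [544.9, 80.1, 212.5]
tcp_rot: [0.065, 2.456, 0.21]
ft_force: [-0.4, 0.8, -0.5]
finger_gap: 0.001
grip_force: 0.0
```

Run:
```python
from h import *
np.set_printoptions(precision=2,suppress=True)
status(0,62,52)
im,_=save('top','top3')
v=rect(im,'top',hub,x[2],28); w=rect(im,'top',hub,x[2],-3)
cv2.imwrite('pics/c3.png',np.hstack([v,w])[:,:,::-1])
```

```text
t 10.1167 phi -73.44873724560924 r 61.245875763357155 depth 53.870868210717575 F [-0.36  0.78 -0.51] gap 0.0006018462651809131
shift(tool) [-58.38 -44.99   1.83] turn(deg) [-0.09 -0.03 74.82] joints [-0.03 -0.2  -0.15  2.24 -0.12  0.4   1.42]
```

View pics/c3.png

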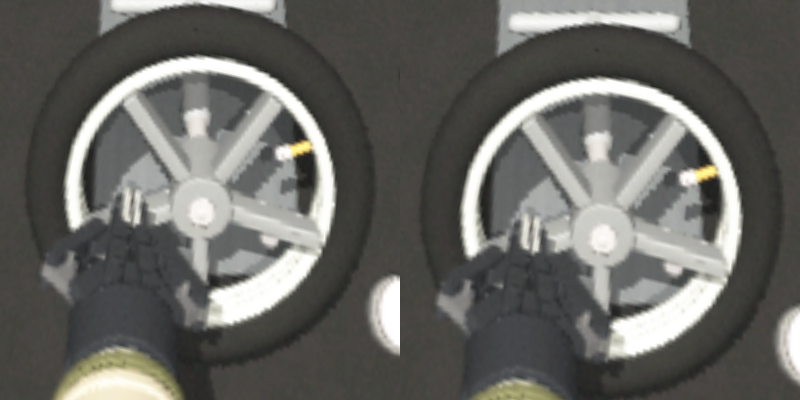

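>>> send_rows(series=[[-5.4,-0.2,0,0,0,5,0],[-5.4,-0.2,0,0,0,5,0],[-5.4,-0.2,0,0,0,5,0],[-5.4,-0.2,0,0,0,5,0],[-5.4,-0.2,0,0,0,5,0],[-5.4,-0.2,0,0,0,5,0],[-5.4,-0.2,0,0,0,5,0],[-5.4,-0.2,0,0,0,5,0],[-5.4,-0.2,0,0,0,5,0],[-5.4,-0.2,0,0,0,5,0],[-5.4,-0.2,0,0,0,5,0],[-5.4,-0.2,0,0,0,5,0],[-5.4,-0.2,0,0,0,5,0],[-5.4,-0.2,0,0,0,5,0],[-5.4,-0.2,0,0,0,5,0],[0,0,0,0,0,0,0],[0,0,0,0,0,0,0]])

```text
time_s: 11.58
tcp_pos: [592.3, 29.2, 239.6]
tcp_rot: [1.642, 2.029, 0.734]
ft_force: [0.3, -0.7, 0.2]
finger_gap: -0.002
grip_force: 0.0
```

Run:
```python
from h import *
np.set_printoptions(precision=2,suppress=True)
status(1,62,12)
```

```text
t 11.5833 phi 0.9364579284126351 r 62.155944383212756 depth 51.74096232345277 F [ 0.27 -0.68  0.23] gap -0.0015259059432396087
shift(tool) [-0.06  0.02 39.74] turn(deg) [-0.26  0.02  0.91] joints [ 0.19 -0.11 -0.21  2.1  -0.31  0.48  0.41]
```

>>> send_rows(series=[[0,0,8,0,0,0,0],[0,0,8,0,0,0,0],[0,0,8,0,0,0,0],[0,0,8,0,0,0,0],[0,0,8,0,0,0,0],[0,0,0,0,0,0,0],[0,0,0,0,0,0,0]])

```text
time_s: 12.17
tcp_pos: [617.2, 35.0, 208.1]
tcp_rot: [1.645, 2.029, 0.735]
ft_force: [0.2, -0.2, -0.5]
finger_gap: 0.005
grip_force: 0.0
```

>>> send_rows(series=[[3.2,-0.1,0,0,0,-3,0],[3.2,-0.1,0,0,0,-3,0],[3.2,-0.1,0,0,0,-3,0],[3.2,-0.1,0,0,0,-3,0],[3.2,-0.1,0,0,0,-3,0],[3.2,-0.1,0,0,0,-3,0],[3.2,-0.1,0,0,0,-3,0],[3.2,-0.1,0,0,0,-3,0],[3.2,-0.1,0,0,0,-3,0],[3.2,-0.1,0,0,0,-3,0],[3.2,-0.1,0,0,0,-3,0],[3.2,-0.1,0,0,0,-3,0],[3.2,-0.1,0,0,0,-3,0],[3.2,-0.1,0,0,0,-3,0],[3.2,-0.1,0,0,0,-3,0],[3.2,-0.1,0,0,0,-3,0],[3.2,-0.1,0,0,0,-3,0],[3.2,-0.1,0,0,0,-3,0]])

```text
time_s: 13.67
tcp_pos: [589.4, 79.5, 195.4]
tcp_rot: [0.513, 2.425, 0.368]
ft_force: [3.8, 1.3, 2.4]
finger_gap: -0.002
grip_force: 1.8
```

Run:
```python
from h import *
np.set_printoptions(precision=2,suppress=True)
status(-93,62,12)
```

```text
t 13.6667 phi -50.784723735661416 r 62.90831397300936 depth 12.891685945438736 F [3.8  1.34 2.43] gap -0.0016593856153732777
shift(tool) [ 42.54 -14.66   0.85] turn(deg) [ -0.     0.05 -39.04] joints [ 0.1  -0.06 -0.26  2.17 -0.14  0.34  1.1 ]
```

>>> send_rows(series=[[3.2,-0.1,0.1,0,0,-3,0],[3.2,-0.1,0.1,0,0,-3,0],[3.2,-0.1,0.1,0,0,-3,0],[3.2,-0.1,0.1,0,0,-3,0],[3.2,-0.1,0.1,0,0,-3,0],[3.2,-0.1,0.1,0,0,-3,0],[3.2,-0.1,0.1,0,0,-3,0],[3.2,-0.1,0.1,0,0,-3,0],[3.2,-0.1,0,0,0,-3,0],[3.2,-0.1,0,0,0,-3,0],[3.2,-0.1,0,0,0,-3,0],[2.1,0,0,0,0,-2,0],[1,0,0,0,0,-1,0],[0,0,0,0,0,0,0],[0,0,0,0,0,0,0],[0,0,0,0,0,0,0]])

```text
time_s: 15.0
tcp_pos: [559.4, 84.8, 170.1]
tcp_rot: [-0.254, 2.436, 0.096]
ft_force: [0.7, 2.0, 1.6]
finger_gap: 0.0
grip_force: 1.3
```

```bash
cat >> h.py <<'E'
def spokes(im):
    v=rect(im,'top',hub,x[2],28,800,2.4); A=np.radians(np.arange(0,360,1.)); sc=0
    for r in np.arange(45,85,2):
        X=400+2.4*r*np.sin(A);Y=400-2.4*r*np.cos(A)
        sc=sc+np.clip(cv2.remap(v.min(2).astype(np.float32),X[None].astype(np.float32),Y[None].astype(np.float32),1)[0],0,190)
    w=rect(im,'top',hub,x[2],-3,800,2.4).astype(int); Y,X=np.nonzero(w[...,0]-w[...,2]>70); X=X-400;Y=400-Y; r=np.hypot(X,Y)/2.4; k=(r<105)&(r>60)
    print('stem',k.sum(),np.degrees(np.arctan2(X[k].mean(),Y[k].mean())) if k.any() else None)
    s=np.convolve(np.r_[sc,sc,sc],np.ones(11),'same')[360:720]
    f=lambda a,b:(np.arange(a,b)[s[np.arange(a,b)%360].argmax()])
    print('spoke near 36:',f(15,60),'near -36:',f(-60,-15),'near 108',f(90,130))
E
python3 - <<'E'
from h import *
np.set_printoptions(precision=2,suppress=True)
status(-93,62,12)
im,_=save('top','top4'); spokes(im)
spokes(cv2.imread('pics/top3.png')[:,:,::-1].copy())
v=rect(im,'top',hub,x[2],28); w=rect(im,'top',hub,x[2],-3)
cv2.imwrite('pics/c4.png',np.hstack([v,w])[:,:,::-1])
E
```

```text
t 15.0 phi -88.25865346882568 r 60.33071375284463 depth 11.615188729196497 F [0.66 2.   1.56] gap 8.787487986971256e-05
shift(tool) [ 5.09  1.59 -0.37] turn(deg) [ 0.   -0.17 -3.26] joints [ 0.02 -0.1  -0.21  2.26 -0.1   0.28  1.67]
stem 469 5.287839568465683
spoke near 36: 41 near -36: -32 near 108 112
stem 965 75.43986490167822
spoke near 36: 37 near -36: -35 near 108 109
```

View pics/c4.png

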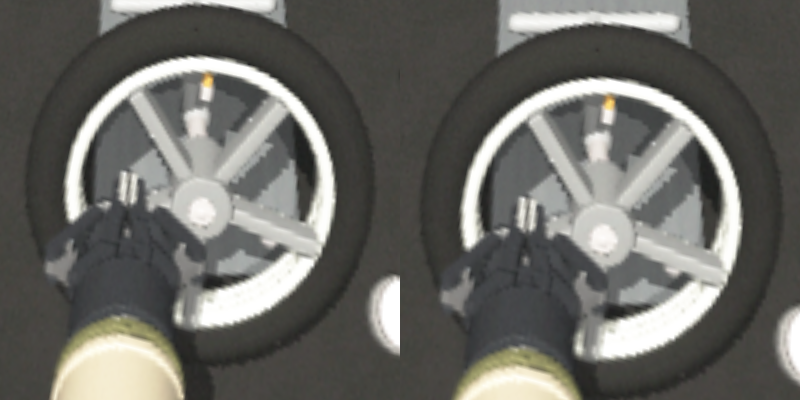

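The stem (left view 207,80) is just right of top, about 4.5° short. One more small nudge, then I back off.

>>> send_rows(series=[[1.6,0,0,0,0,-1.5,0],[1.6,0,0,0,0,-1.5,0],[1.6,0,0,0,0,-1.5,0],[0,0,0,0,0,0,0],[0,0,0,0,0,0,0],[0,0,0,0,0,0,0]])

```text
time_s: 15.55
tcp_pos: [555.4, 83.6, 166.3]
tcp_rot: [-0.348, 2.424, 0.061]
ft_force: [0.2, 1.6, 1.9]
finger_gap: 0.002
grip_force: 0.8
```

Run:
```python
from h import *
np.set_printoptions(precision=2,suppress=True)
status(-93,62,12)
im,_=save('top','top5'); spokes(im)
```

```text
t 15.55 phi -93.6186500413898 r 60.06396162825084 depth 11.383194447227252 F [0.23 1.58 1.95] gap 0.0020262536290583345
shift(tool) [-0.69  1.93 -0.62] turn(deg) [ 0.   -0.25  1.21] joints [ 0.   -0.1  -0.19  2.27 -0.11  0.27  1.75]
stem 432 -0.9781453071122217
spoke near 36: 35 near -36: -37 near 108 107
```

Within about 1° of straight up. Back off, lift out, and check.

>>> send_rows(series=[[-3.2,-0.1,0,0,0,3,0],[-3.2,-0.1,0,0,0,3,0],[-3.2,-0.1,0,0,0,3,0],[-3.2,-0.1,0,0,0,3,0],[-3.2,-0.1,0,0,0,3,0],[-3.2,-0.1,0,0,0,3,0],[0,0,-8,0,0,0,0],[0,0,-8,0,0,0,0],[0,0,-8,0,0,0,0],[0,0,-8,0,0,0,0],[0,0,-8,0,0,0,0],[0,0,0,0,0,0,0],[0,0,0,0,0,0,0],[0,0,0,0,0,0,0]])

```text
time_s: 16.77
tcp_pos: [545.1, 79.9, 209.5]
tcp_rot: [0.033, 2.457, 0.199]
ft_force: [0.6, 0.2, -0.8]
finger_gap: 0.007
grip_force: 0.0
```

Run:
```python
from h import *
np.set_printoptions(precision=2,suppress=True)
status(-93,62,12)
im,_=save('top','top6'); spokes(im)
```

```text
t 16.7667 phi -74.9938450790289 r 60.56914637266059 depth 51.47717891445069 F [ 0.56  0.25 -0.8 ] gap 0.006758342330250477
shift(tool) [19.06 -1.13 39.54] turn(deg) [ -0.03  -0.2  -16.7 ] joints [ 0.05 -0.19 -0.22  2.24 -0.16  0.4   1.48]
stem 431 -0.9705641136745764
spoke near 36: 35 near -36: -37 near 108 107
```

View pics/top6.png

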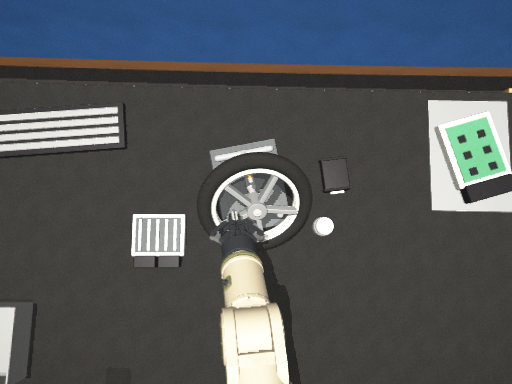

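The stem (250,180) is at the top of the wheel, the ECU (158,235), adapter (335,175) and jar (323,226) haven't moved, and the hand is off the wheel.

```bash
python3 -c "
from bench import manip
print(manip.finish_job())"
```

```text
the job is handed in; nothing more can be done
None
```

The job is handed in: two separate spoke pushes, with the wheel at rest in between, brought the valve stem to within about 1° of straight up; the hand is off the wheel and the ECU, adapter and jar look unmoved in the last picture (no verdict was returned).

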